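Serve a rice ball from the warming drawer

TASK

Pull the warming drawer out to its stop, then take the oval dish out by its arched handle and bring it over the slate serving board, keeping the dish level and the loose rice ball in the middle of it all the way, without touching the ball. In the drawer the arch runs from left to right, which would bar the way of the cook's tongs from the hob on the left, so give the dish a quarter turn until its handle runs straight front to back, square to the front edge of the worktop, with the open sides facing left and right. Finish while still holding the dish motionless in the air, centred about 10 cm above the slate to catch the crumbs and never set down on it, with the drawer left open and the pepper mill, garlic and lemon where they were.

Things in the scene. Friction and masses are not known exactly. Their poses are not given: they have to be found in the camera images.
- warmer: countertop warming drawer: fixed steel box 258 mm wide, 165 deep, 136 high. Origin: on the worktop under the middle of the drawer opening, in the housing's front plane; x into the housing (away from the robot, within 0.15 rad), y left, z up. Housing: y = -160 to +98 mm. A black control strip with a dial (sticks out 28 mm, unused) is right of the drawer front, y = -159 to -103 mm
- drawer (a joint): drawer travel, m: 0 shut, grows as it comes out along the warmer's -x to its stop at 0.135, where the dish comes clear of the housing; starts 0 to 10 mm ajar. 2.5 N friction, stays where left. Inside 132 mm long, 162 wide; floor 23.5 mm, top of side walls 63.5 mm above the worktop. Its front is 12 mm thick, 190 wide, top at 133.5 mm
- drawer_handle (a point): middle of the drawer's bar handle: level round steel bar 12 mm thick, 140 mm long along the warmer's y; its axis is 42 mm in front of the drawer front, 107.5 mm above the worktop, 28 mm below the housing's top; posts 62 mm either side of this point. Moves with the drawer; axes as the warmer's
- dish: loose oval white dish, hollowed to its middle, 140 mm long (its x), 104 wide (y), rim 27 mm high, 0.2 to 0.35 kg; a fixed steel arch spans it end to end along x (144 mm over the arch, 95 mm high in all). Ends alike. Origin: underside, middle. Starts on the drawer floor, 62 to 68 mm behind the warmer's front plane, crosswise: its x within 0.12 rad of the warmer's y; rides with the drawer
- dish_grip (a point): middle of the wooden grip on top of the arch, 88 mm straight above the middle of the dish's underside: bar 54 mm long (dish x), 14 mm wide (y), 14 mm high; free space for 32 mm below it. Axes as the dish's
- dish_middle (a point): point on the dish's vertical axis 26 mm above its underside: the ball's centre when it rests in the middle. Axes as the dish's
- rice_ball_center (a point): centre of the loose fried rice ball: firm brown sphere, 44 mm in diameter, 35 to 70 g, lying in the dish, where it can roll (the inner face slopes about 8 degrees to the middle, more further out)
- rice_ball: the rice ball as a body; its origin and axes turn as it rolls, so use rice_ball_center for its place
- slate: dark slate serving board lying flat on the worktop, 164 x 139 mm, 9 mm thick, fixed. Origin: its middle, on the worktop
- worktop (a point): fixed point on the worktop whose axes are the world's: the straight front edge (the one nearest the robot, at x = 0.354) runs along its y, front to back is its x
- pepper_mill: wooden pepper mill, 58 mm across, 170 mm tall, standing; origin: underside, middle. Stays where it is
- garlic: garlic bulb, 56 mm across and tall; origin: underside, middle. Stays where it is
- lemon: lemon, 76 x 56 x 55 mm; origin: underside, middle. Stays where it is

How it is judged:
By the outcome, as a careful person would: the job done as asked, in the order asked, and still so for the second after the job is handed in, while the arm keeps its last pose, push and grip.
It also fails if it takes over 64 s, if anything falls off the work surface, if the arm or the gripper's body presses on something with over 40 N, if the wrist force passes 120 N, or if a joint passes its speed limit or range.

ROBOT

A 7-joint arm with a two-finger parallel gripper is mounted at the origin on a cart in front of the work surface, level with it; the furniture and walls round the work are solid. World frame = base frame: x ahead of the robot, y to its left, z up, the work surface at z = 0. Lengths are in m, angles in rad, forces in N, time in s.
With the tool pointing down it reaches from about 0.425 to 0.95 m from the base axis. Payload 16.7 kg.
Tool frame: the origin (TCP) lies at the very end of the fingers, on their centre line; the grasp point (between the pads) lies 19 mm behind it (grip_depth is the distance from the TCP to the grasp point, in m); z points along the fingers, y is the line along which they close (so a half turn about z gives the same grasp; the last joint's range is limited). The gripper opens to 94 mm and grips with 3 to 60 N. Pads are 16 mm wide; open, the fingers measure 119 mm over their backs; the gripper's body (75 mm by 177 mm) begins 78 mm behind the grasp point.
Start: joints at [1.171, 0.426, 0.074, 1.606, -0.034, 1.111, -0.067], TCP at [0.167, -0.654, 0.17] pointing down, gripper open.
Joint ranges: [-2.85, 2.85], [-0.5, 2.14], [-1.23, 1.37], [0.21, 2.46], [-1.02, 4.16], [0.16, 2.05], [-2.73, 2.73]. Speed limits (rad/s): [1.89, 1.89, 2.39, 2.39, 3.01, 3.01, 3.01].

INTERFACE

Orientations are given as a unit quaternion [w, x, y, z].
In Python, from station import get_obs, read_camera, hand_in, grip_depth gives the robot as it stands. The module is installed in compiled form; this text tells all that it offers.
- The arm moves only by the shell command python3 -m jog 'ROWS' [FORCE]. ROWS is a JSON object of lists of equal length, an entry for each row: "jaw": the opening, from -1 (shut) to 1 (fully open); "translation": the shift along the tool's x, y, z in m, a list of three; "twist": the turn, a rotation vector about the tool's x, y, z in degrees, a list of three. In form: {"jaw": [jaw, ...], "translation": [[tx, ty, tz], ...], "twist": [[rx, ry, rz], ...]}. A call has 1 to 5 rows; each row is the pose to reach, as a shift and turn from the pose commanded when the call began, along the tool's axes at that moment; what a row does not reach only later rows make up. A row lasts 1/12 s, in which the tool goes at most 41.7 mm and 7.16 degrees, less where a joint would pass 70% of its speed; a pose out of reach is approached as far as the arm can. A call with a gripper value outside its range is refused whole. The fingers move at their own pace and stop on an object; FORCE is the grip in N (left out, the last holds). Time passes only in rows, so rows that repeat a pose let the fingers close. It gives the time, the measured TCP pose, the force, the opening and the grip force at its end, in the units of the state.
- get_obs(): the state, without advancing time (a new reading comes with each control period).
- read_camera(name): name is "side" or "top"; returns a dict with "color" (384x512x3 uint8, red, green, blue), "range_z" (384x512 float32, m along the optical axis (not along the pixel's ray), 0 where there is no reading), "K" (3x3 intrinsics, pixels), "k1" (the pictures are not rectified: a ray, as slopes to the right and down, at radius r is drawn at 1 + k1 r^2 times it, then the intrinsics apply), "R" (3x3) and "t" (3): a world point X has camera coordinates R X + t. Camera axes: x right, y down, z forward; pixel columns grow to the right and rows downward; lengths in m; the calibration is good to about 2 mm. A picture is of the moment at which its call begins.
- hand_in(): hands the job in; it is judged then, once.
The state is a dict: "time": time; "q": joint angles; "qd": joint speeds; "tau": joint torques, N m; "ee_pos": TCP position; "tool_rot": TCP orientation; "ft_force": force on the tool from outside, world axes, zero at the start; "moment": the same for the moment, N m; "width": finger opening in m; "grip_force": force on a finger pad.
Only numpy, scipy, OpenCV 4.12 (cv2) and the standard library are available. Lean on these libraries where they do the work, as an engineer would, in place of code of your own. Each camera call takes 0.05 s, during which the arm holds its last target. There are 200 camera calls.

## Working session

There is one attempt and no reset: what is moved stays moved. The work goes in short steps, Python scripts to look and compute and a shell command to move; the robot and the scene stay as the last step left them, time stands still between calls to the robot, and variables do not carry over. Pictures are saved under pics/ and viewed, at most 10 in all, crops included, and the job is handed in when it is done.

```bash
mkdir -p pics; ls; python3 - <<'E'
from station import *
import cv2,numpy as np
print(get_obs(), grip_depth if not callable(grip_depth) else grip_depth())
for n in("side","top"):
    c=read_camera(n); cv2.imwrite(f"pics/{n}0.png",c["color"][:,:,::-1]); np.savez(f"{n}0.npz",**c)
    print(n,c["K"],c["k1"],c["R"],c["t"],(c["range_z"]>0).mean())
E
```

```text
pics
{'time': 0.0, 'q': array([ 1.17149581,  0.4267149 ,  0.07387644,  1.60660194, -0.03411112,
        1.11078226, -0.06707332]), 'qd': array([ 0.00055667,  0.00111711, -0.00116964,  0.00108173, -0.00119962,
        0.00035912,  0.00090723]), 'tau': array([-1.61233056e-03, -9.35819507e+01,  3.66620466e+00, -4.54187572e+01,
       -4.88533883e-02,  2.04005098e-02,  1.48720678e-04]), 'ee_pos': array([ 0.16670495, -0.65360175,  0.16949005]), 'tool_rot': array([-6.10886540e-04,  9.92211962e-01,  1.24559359e-01, -1.22823674e-04]), 'ft_force': array([ 0.4492291 , -0.43897329, -0.4112058 ]), 'moment': array([-0.03140223, -0.01481186,  0.00838465]), 'grip_force': 0.0, 'width': 0.09401639976317479} 0.0188
side [[401.83531766   0.         257.60647318]
 [  0.         401.83531766 192.54439152]
 [  0.           0.           1.        ]] -0.1369348638045041 [[-0.87765173 -0.47907798  0.01455103]
 [-0.2971392   0.52002441 -0.80080142]
 [ 0.37607944 -0.70714843 -0.59875317]] [0.49136407 0.20129761 0.99811818] 0.9958699544270834
top [[385.19350484   0.         253.66661038]
 [  0.         385.19350484 186.82697189]
 [  0.           0.           1.        ]] -0.0071835446904791956 [[ 0.07173842 -0.99741053  0.00508247]
 [-0.96995328 -0.07094941 -0.23271616]
 [ 0.23247415  0.01176493 -0.97253142]] [0.02521115 0.55826552 1.00198065] 0.9960835774739584
```

View pics/side0.png

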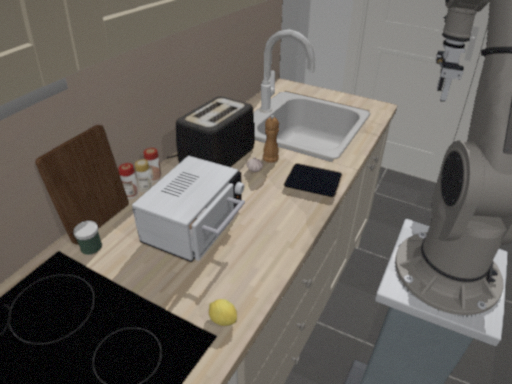

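View pics/top0.png

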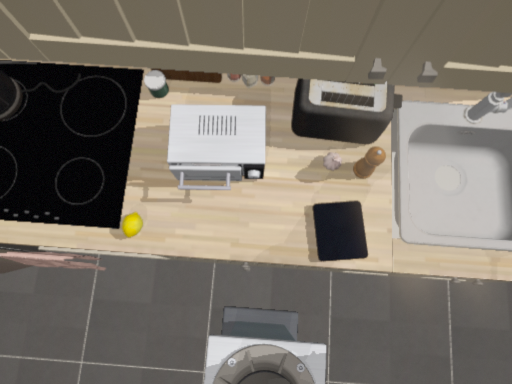

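The side view shows the warmer at about (190,205), its bar handle at (222,215), the slate at (313,180), lemon at (223,312), mill at (271,138) and garlic at (255,163). The top view shows the handle from (180,187) to (230,188), the slate at (341,231), mill at (370,165), garlic at (333,160) and lemon at (132,224).

```bash
cat > h.py <<'E'
import numpy as np, cv2
from station import *
def D(c): return np.array([float(c["k1"]),0,0,0,0])
def ray(c,uv):
    # the given model: drawn = (1+k1 r^2)*slope ; cv2's undistort inverts it
    s=cv2.undistortPointsIter(np.array(uv,float).reshape(-1,1,2),c["K"],D(c),None,None,(3,50,1e-10)).reshape(-1,2)
    d=np.c_[s,np.ones(len(s))]
    return -c["R"].T@c["t"], d@c["R"]
def plane(c,uv,z):
    o,d=ray(c,uv); return o+d*((z-o[2])/d[:,2])[:,None]
def cloud(c):
    v,u=np.mgrid[:384,:512]; o,d=ray(c,np.c_[u.ravel(),v.ravel()])
    return (o+d*c["range_z"].reshape(-1,1)).reshape(384,512,3)
def rect(P):
    r=cv2.minAreaRect(np.float32(P[:,:2])); return r
def load(n): return dict(np.load(n))
E
python3 - <<'E'
from h import *
for n in("top0.npz","side0.npz"):
    c=load(n); X=cloud(c); hsv=cv2.cvtColor(c["color"],cv2.COLOR_RGB2HSV)
    x,y,z=X[...,0],X[...,1],X[...,2]
    # housing top
    print(n)
    for nm,m in dict(house=(abs(z-.1355)<.006)&(x>.4)&(y>-.05)&(y<.4)&(x<.85)&(hsv[...,1]<60),
      bar=(abs(z-.1115)<.010)&(x>.38)&(x<.56)&(y>-.02)&(y<.35),
      slate=(abs(z-.007)<.01)&(x>.354)&(x<.6)&(y<-.05)&(y>-.35)&(hsv[...,2]<60),
      lemon=(hsv[...,0]>22)&(hsv[...,0]<34)&(hsv[...,1]>200)&(z>.012)&(x>.3)).items():
        m=m.astype(np.uint8); k,l,s,ce=cv2.connectedComponentsWithStats(m)
        i=1+s[1:,4].argmax(); v,u=np.where(l==i); P=X[l==i]
        zz={'slate':.009,'house':.1355}.get(nm)
        if zz: P=plane(c,np.c_[u,v],zz)
        print(nm,s[i],P.mean(0).round(4),P.min(0).round(3),P.max(0).round(3),rect(P))
        if nm=='bar':
            print(s[1:])
    m=(x>.4)&(x<.75)&(y<-.03)&(y>-.35)&(z>.02)&(z<.2)
    k,l,s,ce=cv2.connectedComponentsWithStats(m.astype(np.uint8))
    for i in range(1,k):
        if s[i,4]>30: P=X[l==i]; print('obj',s[i],P.mean(0).round(3),P.min(0).round(3),P.max(0).round(3))
E
```

```text
top0.npz
house [ 167  104   98   64 5674] [0.6759 0.1728 0.1355] [0.589 0.042 0.135] [0.768 0.307 0.136] ((0.6734721660614014, 0.1745614856481552), (0.17655302584171295, 0.2563879191875458), 3.297894239425659)
bar [178 176  53  14 294] [0.5365 0.1981 0.1125] [0.526 0.127 0.106] [0.559 0.265 0.118] ((0.5423943400382996, 0.1962357461452484), (0.03366020321846008, 0.1385006606578827), 0.024494027718901634)
[[178 176  53  14 294]]
slate [336 221   1   2   2] [ 0.4838 -0.1765  0.009 ] [ 0.482 -0.177  0.009] [ 0.485 -0.176  0.009] ((0.4838489890098572, -0.1764776110649109), (0.0028889805544167757, 0.0), -178.72232055664062)
lemon [123 213  16  24 249] [0.4281 0.3975 0.0491] [0.397 0.38  0.032] [0.463 0.416 0.059] ((0.4303978979587555, 0.3982170522212982), (0.036526549607515335, 0.0662245824933052), 89.11266326904297)
obj [ 292  108  101   36 2666] [ 0.734 -0.16   0.121] [ 0.721 -0.287  0.02 ] [ 0.75  -0.034  0.183]
obj [356 146  30  31 561] [ 0.639 -0.243  0.112] [ 0.621 -0.277  0.02 ] [ 0.669 -0.223  0.171]
obj [323 152  19  18 257] [ 0.657 -0.155  0.037] [ 0.634 -0.184  0.021] [ 0.686 -0
[... 602 characters left out ...]
0.434 -0.13   0.009] [ 0.441 -0.127  0.009] ((0.43782833218574524, -0.1284211277961731), (0.0021369094029068947, 0.007665312848985195), 76.83558654785156)
lemon [230 158   1   1   1] [ 0.7298 -0.119   0.0462] [ 0.73  -0.119  0.046] [ 0.73  -0.119  0.046] ((0.7297939658164978, -0.1189969852566719), (0.0, 0.0), 0.0)
obj [ 210  104   45   63 1936] [ 0.731 -0.145  0.112] [ 0.719 -0.282  0.02 ] [ 0.75  -0.033  0.181]
obj [263 115  17  43 531] [ 0.639 -0.236  0.095] [ 0.618 -0.263  0.02 ] [ 0.669 -0.218  0.172]
obj [246 157  17  13 151] [ 0.653 -0.146  0.034] [ 0.631 -0.181  0.02 ] [ 0.685 -0.129  0.056]
obj [284 163  53  31 790] [ 0.466 -0.182  0.022] [ 0.4   -0.261  0.02 ] [ 0.545 -0.104  0.026]
```

```bash
python3 - <<'E'
from h import *
c=load("top0.npz"); im=c["color"][140:220,150:280,::-1]
cv2.imwrite("pics/crop1.png",cv2.resize(im,None,fx=6,fy=6,interpolation=cv2.INTER_CUBIC)[:600])
E
```

```text
(no output)
```

View pics/crop1.png

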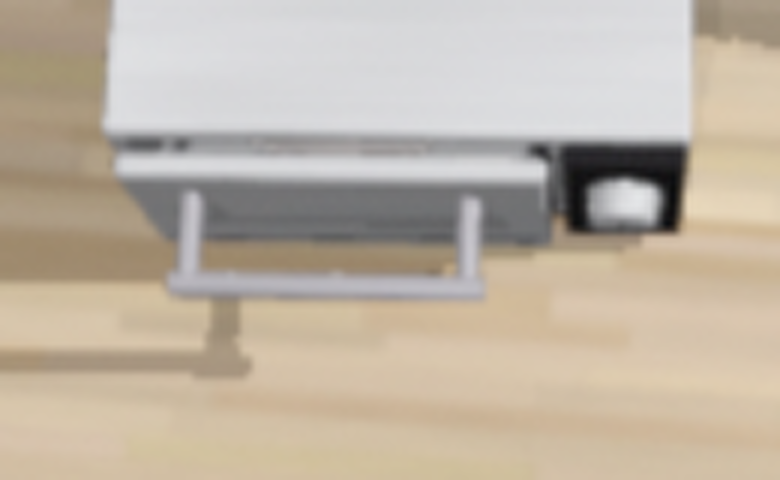

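The crop shows the drawer slightly ajar. The bar runs from full-image pixel (178,187.2) to (230.8,188.3), with its posts at (182,180) and (228,180).

```bash
python3 - <<'E'
from h import *
c=load("top0.npz"); b=plane(c,[(178.2,187.2),(230.7,188.2)],.1075); print("bar ends",b,b.mean(0),np.linalg.norm(b[1]-b[0]),"yaw",np.arctan2(*(b[0]-b[1])[[0,1]])*-1)
f=plane(c,[(168,162),(265,162),(265.5,105),(171,105.5)],.1355); print("house",f.round(4))
for n in("top0.npz","side0.npz"):
    c=load(n);X=cloud(c)
    g=c["color"].max(2); m=((g<45)).astype(np.uint8); k,l,s,ce=cv2.connectedComponentsWithStats(m)
    for i in range(1,k):
        if s[i,4]>600 and (abs(ce[i]-([341,231] if n[0]=='t' else [313,180])).max()<25):
            v,u=np.where(l==i); P=plane(c,np.c_[u,v],.009); r=rect(P); print(n,s[i],r,P.mean(0))
    o=X[240:250,220:300] if n[0]=='t' else X[240:250,240:260]; print("worktop z",np.median(o[...,2]))
    # bar line through fit
    x,y,z=[X[...,j] for j in range(3)]
    m=(abs(z-.1115)<.010)&(x>.38)&(x<.545)&(y>-.02)&(y<.35)
    v,u=np.where(m); P=plane(c,np.c_[u,v],.1075); print("bar",P.mean(0),rect(P),z[m].mean(),np.percentile(z[m],95))
E
```

```text
bar ends [[0.5293595  0.26501964 0.1075    ]
 [0.53681546 0.12563178 0.1075    ]] [0.53308748 0.19532571 0.1075    ] 0.13958712921212194 yaw 0.05343980601538704
house [[0.5887 0.2937 0.1355]
 [0.6074 0.0398 0.1355]
 [0.7694 0.049  0.1355]
 [0.749  0.3055 0.1355]]
top0.npz [ 314  203   52   57 2362] ((0.4592382609844208, -0.18545001745224), (0.1590052843093872, 0.13296563923358917), 8.301074028015137) [ 0.45485715 -0.18064273  0.009     ]
worktop z 0.0007529783022287573
bar [0.53528621 0.19989218 0.1075    ] ((0.5359625816345215, 0.19676227867603302), (0.1389540284872055, 0.02036910504102707), 89.18263244628906) 0.11254386714856246 0.11640130220744213
side0.npz [ 285  165   56   31 1153] ((0.4608941078186035, -0.19389432668685913), (0.15881893038749695, 0.13657376170158386), 9.016084671020508) [ 0.45935729 -0.19099888  0.009     ]
worktop z -0.0004827241090748502
bar [0.53303667 0.203611   0.1075    ] ((0.5379428863525391, 0.1976069211959839), (0.025443553924560547, 0.1485680490732193), 3.1722776889801025) 0.11087078206653465 0.11426093524137049
```

```bash
cat >> h.py <<'E'
from scipy.spatial.transform import Rotation as Rn
def pose():
    o=get_obs(); w,x,y,z=o["tool_rot"]; return o,o["ee_pos"],Rn.from_quat([x,y,z,w])
def go(p,yaw):
    """delta in tool axes to TCP p, tool straight down, tool y at world angle yaw (deg)"""
    o,e,R=pose(); a=np.radians(yaw); yv=np.array([np.cos(a),np.sin(a),0]); zv=np.array([0,0,-1.]); xv=np.cross(yv,zv)
    T=Rn.from_matrix(np.c_[xv,yv,zv])
    print("t",round(o["time"],2),"at",e.round(4),"shift",R.inv().apply(np.array(p)-e).round(4),"twist",np.degrees((R.inv()*T).as_rotvec()).round(2),"F",o["ft_force"].round(1),"w",round(o["width"],4),"g",round(o["grip_force"],1),"q",o["q"].round(2))
E
python3 -m jog '{"jaw":[-0.28,-0.28,-0.28,-0.28,-0.28],"translation":[[0,0,-0.02],[0,0,-0.05],[0,0,-0.08],[0,0,-0.09],[0,0,-0.1]],"twist":[[0,0,-7],[0,0,-14],[0,0,-21],[0,0,-28],[0,0,-35]]}' 10
python3 -m jog '{"jaw":[-0.28,-0.28,-0.28,-0.28,-0.28],"translation":[[0,0,0],[0,0,0],[0,0,0],[0,0,0],[0,0,0]],"twist":[[0,0,-7],[0,0,-14],[0,0,-21],[0,0,-28],[0,0,-35]]}'
python3 -m jog '{"jaw":[-0.28,-0.28,-0.28],"translation":[[0,0,0],[0,0,0],[0,0,0]],"twist":[[0,0,-7],[0,0,-9.4],[0,0,-9.4]]}'
python3 -c "
from h import *
go([.45,-.2,.26],3.7);go([.533,.1955,.26],3.7)"
```

```text
time: 0.52
ee_pos: [0.1669, -0.6544, 0.2718]
tool_rot: [0.001, 0.908, 0.42, -0.0]
ft_force: [0.1, 0.6, -0.8]
width: 0.064
grip_force: 0.0
time: 0.93
ee_pos: [0.1667, -0.6538, 0.2697]
tool_rot: [-0.0, 0.739, 0.673, 0.0]
ft_force: [0.3, -0.1, 0.2]
width: 0.0341
grip_force: 0.0
time: 1.18
ee_pos: [0.1666, -0.6539, 0.2697]
tool_rot: [-0.0, 0.683, 0.73, 0.0]
ft_force: [0.5, -0.1, -0.1]
width: 0.0335
grip_force: 0.0
t 1.18 at [ 0.1666 -0.6539  0.2697] shift [0.4339 0.3131 0.0101] twist [-0.   -0.05  0.13] F [ 0.5 -0.1 -0.1] w 0.0335 g 0.0 q [ 1.35  0.37 -0.17  1.47  0.06  1.31  1.24]
t 1.18 at [ 0.1666 -0.6539  0.2697] shift [0.823  0.4223 0.0104] twist [-0.   -0.05  0.13] F [ 0.5 -0.1 -0.1] w 0.0335 g 0.0 q [ 1.35  0.37 -0.17  1.47  0.06  1.31  1.24]
```

```bash
python3 - <<'E'
from h import *
for n in("top0.npz","side0.npz"):
    c=load(n); g=c["color"].max(2).astype(float)
    for T in (60,80,100):
        k,l,s,ce=cv2.connectedComponentsWithStats((g<T).astype(np.uint8))
        q=(341,231) if n[0]=='t' else (313,180)
        i=l[q[1],q[0]]; v,u=np.where(l==i); P=plane(c,np.c_[u,v],.009); print(n,T,s[i],rect(P))
E
```

```text
top0.npz 60 [ 313  202   54   59 2648] ((0.45964735746383667, -0.18639402091503143), (0.15990397334098816, 0.13640587031841278), 8.40036678314209)
top0.npz 80 [ 313  202   54   59 2724] ((0.45963895320892334, -0.18666698038578033), (0.1619679182767868, 0.13810354471206665), 8.35948371887207)
top0.npz 100 [ 313  201   55   60 2790] ((0.45960885286331177, -0.18584130704402924), (0.16367438435554504, 0.14050769805908203), 8.506996154785156)
side0.npz 60 [ 285  164   56   33 1200] ((0.4602876901626587, -0.19422580301761627), (0.16032138466835022, 0.13996592164039612), 8.593587875366211)
side0.npz 80 [ 285  164   56   33 1256] ((0.4599541425704956, -0.19350352883338928), (0.163618803024292, 0.1441190093755722), 8.648499488830566)
side0.npz 100 [ 284  164   58   34 1301] ((0.4600837826728821, -0.1930767297744751), (0.16605111956596375, 0.14780950546264648), 8.639764785766602)
```

```bash
python3 -m jog '{"jaw":[-0.28,-0.28,-0.28,-0.28,-0.28],"translation":[[0.033,0.024,0],[0.066,0.048,0],[0.1,0.072,0],[0.133,0.096,0],[0.165,0.12,0]],"twist":[[0,0,0],[0,0,0],[0,0,0],[0,0,0],[0,0,0]]}'
python3 -m jog '{"jaw":[-0.28,-0.28,-0.28,-0.28,-0.28],"translation":[[0.033,0.024,0],[0.066,0.048,0],[0.1,0.072,0],[0.133,0.096,0],[0.165,0.12,0]],"twist":[[0,0,0],[0,0,0],[0,0,0],[0,0,0],[0,0,0]]}'
python3 -m jog '{"jaw":[-0.28,-0.28,-0.28,-0.28,-0.28],"translation":[[0.033,0.024,0],[0.066,0.048,0],[0.1,0.072,0],[0.104,0.073,0],[0.104,0.073,0]],"twist":[[0,0,0],[0,0,0],[0,0,0],[0,0,0],[0,0,0]]}'
python3 -c "
from h import *
go([.533,.1955,.2],3.7)"
```

```text
time: 1.6
ee_pos: [0.2765, -0.4796, 0.27]
tool_rot: [-0.0, 0.685, 0.729, -0.0]
ft_force: [0.6, -0.4, 0.1]
width: 0.0337
grip_force: 0.0
time: 2.02
ee_pos: [0.3855, -0.3072, 0.2703]
tool_rot: [0.0, 0.685, 0.729, -0.0]
ft_force: [1.3, -0.7, -0.1]
width: 0.0337
grip_force: 0.0
time: 2.43
ee_pos: [0.4521, -0.1981, 0.2702]
tool_rot: [-0.0, 0.683, 0.731, 0.0]
ft_force: [0.3, -1.4, -0.2]
width: 0.0342
grip_force: 0.0
t 2.43 at [ 0.4521 -0.1981  0.2702] shift [0.3872 0.1072 0.0704] twist [ 0.01 -0.02  0.16] F [ 0.3 -1.4 -0.2] w 0.0342 g 0.0 q [ 0.8   0.08 -0.55  1.84  0.04  1.23  0.31]
```

```bash
python3 -m jog '{"jaw":[-0.28,-0.28,-0.28,-0.28,-0.28],"translation":[[0.039,0.0107,0.005],[0.078,0.0214,0.01],[0.117,0.032,0.015],[0.156,0.043,0.02],[0.194,0.053,0.025]],"twist":[[0,0,0],[0,0,0],[0,0,0],[0,0,0],[0,0,0.16]]}'
python3 -m jog '{"jaw":[-0.28,-0.28,-0.28,-0.28,-0.28],"translation":[[0.039,0.0107,0.01],[0.078,0.0214,0.02],[0.117,0.032,0.03],[0.156,0.043,0.04],[0.193,0.054,0.045]],"twist":[[0,0,0],[0,0,0],[0,0,0],[0,0,0],[0,0,0]]}'
python3 -m jog '{"jaw":[-0.28,-0.28],"translation":[[0,0,0],[0,0,0]],"twist":[[0,0,0],[0,0,0]]}'
python3 -c "
from h import *
go([.533,.1955,.0885],3.7)"
```

```text
time: 2.85
ee_pos: [0.4914, -0.0033, 0.2451]
tool_rot: [0.0, 0.686, 0.727, -0.0]
ft_force: [1.3, -1.1, -0.1]
width: 0.0339
grip_force: 0.0
time: 3.27
ee_pos: [0.5336, 0.1924, 0.1988]
tool_rot: [-0.0, 0.686, 0.727, -0.001]
ft_force: [0.1, -1.4, 0.1]
width: 0.034
grip_force: 0.0
time: 3.43
ee_pos: [0.5332, 0.1933, 0.1992]
tool_rot: [-0.001, 0.684, 0.729, -0.0]
ft_force: [0.6, 0.2, -0.3]
width: 0.0339
grip_force: 0.0
t 3.43 at [0.5332 0.1933 0.1992] shift [0.0021 0.0002 0.1107] twist [-0.11 -0.03 -0.09] F [ 0.6  0.2 -0.3] w 0.0339 g 0.0 q [ 0.21  0.32 -0.82  1.78  0.25  1.15 -0.62]
```

```bash
python3 -m jog '{"jaw":[-0.28,-0.28,-0.28,-0.28,-0.28],"translation":[[0.002,0,0.03],[0.002,0,0.055],[0.002,0,0.08],[0.002,0,0.1],[0.002,0,0.11]],"twist":[[0,0,0],[0,0,0],[0,0,0],[0,0,0],[0,0,0]]}'
python3 -m jog '{"jaw":[-1,-1,-1,-1,-1],"translation":[[0,0,0],[0,0,0],[0,0,0],[0,0,0],[0,0,0]],"twist":[[0,0,0],[0,0,0],[0,0,0],[0,0,0],[0,0,0]]}' 15
python3 -c "
from h import *
go([.533,.1955,.0885],3.7)"
```

```text
time: 3.85
ee_pos: [0.5327, 0.191, 0.0879]
tool_rot: [-0.0, 0.686, 0.727, -0.002]
ft_force: [0.3, -0.1, -0.0]
width: 0.0334
grip_force: 0.0
time: 4.27
ee_pos: [0.5339, 0.1943, 0.0913]
tool_rot: [0.0, 0.685, 0.729, 0.001]
ft_force: [0.0, 0.6, 0.2]
width: 0.0037
grip_force: 0.0
t 4.27 at [0.5339 0.1943 0.0913] shift [ 0.0012 -0.0009  0.0028] twist [ 0.09 -0.01 -0.17] F [0.  0.6 0.2] w 0.0037 g 0.0 q [ 0.15  0.44 -0.77  1.89  0.37  0.96 -0.73]
```

```bash
python3 - <<'E'
from h import *
a=read_camera("side");b=read_camera("top")
A=cv2.resize(a["color"][140:260,130:290],None,fx=3.2,fy=3.2,interpolation=cv2.INTER_CUBIC)[:,:400]
A=cv2.resize(a["color"][150:270,160:280],(400,400),interpolation=cv2.INTER_CUBIC)
B=cv2.resize(b["color"][120:240,150:270],(400,400),interpolation=cv2.INTER_CUBIC)
cv2.imwrite("pics/p4.png",np.hstack([A,B])[:,:,::-1])
E
```

```text
(no output)
```

View pics/p4.png

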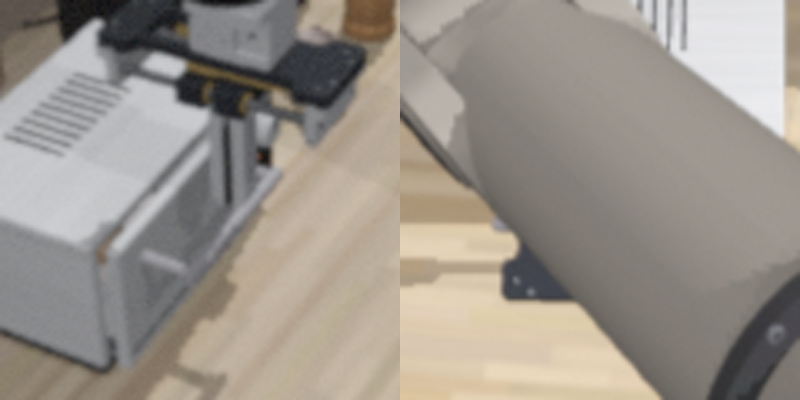

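The side view (left half) shows closed fingers at crop (232,205) ending at the bar line. They look clear of the bar or behind it. I'll project the TCP and the bar to check.

```bash
python3 - <<'E'
from h import *
c=read_camera("side"); np.savez("side1.npz",**c)
o,e,R=pose(); print(o["width"],o["grip_force"],o["ft_force"].round(1),e)
pr=lambda P:cv2.projectPoints(np.array(P,float),cv2.Rodrigues(c["R"])[0],c["t"],c["K"],D(c))[0].reshape(-1,2)
print("tcp,grasp",pr([e,e+[0,0,.019],e+[0,0,.09]]).round(1))
print("bar",pr([(.5294,.265,.1075),(.533,.1955,.1075),(.5368,.1256,.1075)]).round(1))
im=cv2.resize(c["color"][170:250,190:265],(750,600)[:2] if 0 else (562,600),interpolation=cv2.INTER_CUBIC)
s=7.5
for p,col in [(pr([e])[0],(255,0,0)),(pr([(.5294,.265,.1075)])[0],(0,255,0)),(pr([(.533,.1955,.1075)])[0],(0,255,0)),(pr([(.5368,.1256,.1075)])[0],(0,255,0))]:
    cv2.circle(im,(int((p[0]-190+.5)*s),int((p[1]-170+.5)*s)),4,col,-1)
cv2.imwrite("pics/p5.png",im[:,:,::-1])
E
```

```text
0.0005404852088691353 0.0 [-0.6 -0.8 -0.8] [0.53355129 0.19436652 0.09071388]
tcp,grasp [[230.2 220.9]
 [230.  215.1]
 [229.2 192.2]]
bar [[215.8 233.1]
 [230.  216.1]
 [242.9 200.6]]
```

View pics/p5.png

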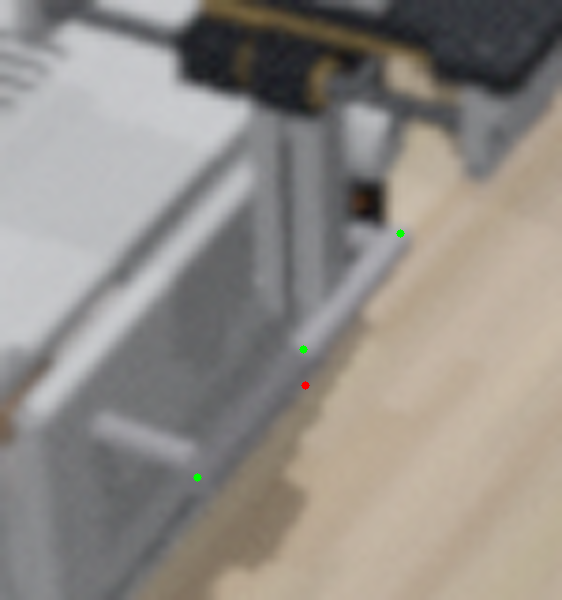

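The two fingers, at crop (275,300) and (305,330), end at or above the bar, short of the projected TCP (red dot). I'll check where they are with depth.

```bash
python3 - <<'E'
from h import *
c=load("side1.npz"); X=cloud(c)
for v in range(186,222,3):
    print(v,[tuple((X[v,u]*1000).round().astype(int)) for u in (225,227,229,231,233,235)])
E
```

```text
186 [(np.int64(538), np.int64(204), np.int64(203)), (np.int64(535), np.int64(201), np.int64(203)), (np.int64(528), np.int64(203), np.int64(206)), (np.int64(522), np.int64(203), np.int64(208)), (np.int64(520), np.int64(199), np.int64(207)), (np.int64(521), np.int64(188), np.int64(200))]
189 [(np.int64(540), np.int64(202), np.int64(193)), (np.int64(535), np.int64(202), np.int64(194)), (np.int64(528), np.int64(203), np.int64(198)), (np.int64(521), np.int64(205), np.int64(201)), (np.int64(521), np.int64(197), np.int64(196)), (np.int64(520), np.int64(190), np.int64(192))]
192 [(np.int64(539), np.int64(204), np.int64(185)), (np.int64(533), np.int64(204), np.int64(188)), (np.int64(529), np.int64(203), np.int64(188)), (np.int64(523), np.int64(203), np.int64(190)), (np.int64(520), np.int64(199), np.int64(190)), (np.int64(522), np.int64(187), np.int64(181))]
195 [(np.int64(540), np.int64(204), np.int64(176)), (np.int64(534), np.int64(203), np.int64(178)), (np.int64(528), np.int64(205), np.int64(181)), (np.int64(525), np.int64(201), np.int64(180)), (np.int64(519), np.int64(200), np.int64(181)),
[... 1630 characters left out ...]
nt64(534), np.int64(189), np.int64(113)), (np.int64(530), np.int64(186), np.int64(112)), (np.int64(528), np.int64(180), np.int64(108))]
216 [(np.int64(577), np.int64(153), np.int64(59)), (np.int64(579), np.int64(140), np.int64(48)), (np.int64(530), np.int64(204), np.int64(115)), (np.int64(529), np.int64(198), np.int64(111)), (np.int64(526), np.int64(192), np.int64(108)), (np.int64(593), np.int64(77), np.int64(-4))]
219 [(np.int64(536), np.int64(214), np.int64(111)), (np.int64(532), np.int64(211), np.int64(110)), (np.int64(528), np.int64(208), np.int64(110)), (np.int64(526), np.int64(202), np.int64(106)), (np.int64(589), np.int64(95), np.int64(0)), (np.int64(584), np.int64(92), np.int64(-1))]
```

```bash
python3 - <<'E'
from h import *
c=load("side0.npz"); X=cloud(c)
m=(np.abs(X[...,0]-.167)<.12)&(np.abs(X[...,1]+.654)<.12)&(X[...,2]>.05)
m[:, :420]=0
print("start region lowest z",np.percentile(X[m][:,2],[0,1,5,50]))
v,u=np.where(m&(X[...,2]<.21)); print(np.c_[u,v][:3],X[m&(X[...,2]<.21)][:200:10].round(3))
pr=lambda P:cv2.projectPoints(np.array(P,float),cv2.Rodrigues(c["R"])[0],c["t"],c["K"],D(c))[0].reshape(-1,2)
print(pr([[.1667,-.6536,.1695]]))
E
```

```text
start region lowest z [0.20322703 0.21451624 0.24404348 0.43054976]
[[437  89]
 [437  90]
 [438  90]] [[ 0.184 -0.699  0.21 ]
 [ 0.15  -0.607  0.205]]
[[437.5091534  104.35391298]]
```

Depth shows the fingertips about 36 mm higher than the reported TCP, both now and at the start. The x and y readings agree. I'll trust the cameras, reopen the jaw and go lower while watching the force.

```bash
python3 -m jog '{"jaw":[-0.28,-0.28,-0.28,-0.28,-0.28],"translation":[[0,0,0],[0,0,0],[0,0,0],[0,0,0],[0,0,0]],"twist":[[0,0,0],[0,0,0],[0,0,0],[0,0,0],[0,0,0]]}'
python3 -m jog '{"jaw":[-0.28,-0.28,-0.28,-0.28,-0.28],"translation":[[0,0,0.008],[0,0,0.015],[0,0,0.022],[0,0,0.03],[0,0,0.036]],"twist":[[0,0,0],[0,0,0],[0,0,0],[0,0,0],[0,0,0]]}'
python3 -m jog '{"jaw":[-1,-1,-1,-1,-1],"translation":[[0,0,0],[0,0,0],[0,0,0],[0,0,0],[0,0,0]],"twist":[[0,0,0],[0,0,0],[0,0,0],[0,0,0],[0,0,0]]}' 15
python3 -c "
from h import *
go([.533,.1955,.0515],3.7)"
```

```text
time: 4.83
ee_pos: [0.5333, 0.1943, 0.0902]
tool_rot: [-0.0, 0.685, 0.729, 0.0]
ft_force: [-0.8, 0.5, 0.5]
width: 0.0302
grip_force: 0.0
time: 5.25
ee_pos: [0.5328, 0.1941, 0.0529]
tool_rot: [-0.0, 0.685, 0.729, -0.0]
ft_force: [-0.1, -0.3, -0.8]
width: 0.0341
grip_force: 0.0
time: 5.67
ee_pos: [0.5335, 0.1945, 0.0545]
tool_rot: [0.0, 0.685, 0.729, 0.0]
ft_force: [0.2, 0.3, -1.1]
width: 0.0114
grip_force: 15.0
t 5.67 at [0.5335 0.1945 0.0545] shift [ 0.001  -0.0004  0.003 ] twist [ 0.03 -0.02 -0.15] F [ 0.2  0.3 -1.1] w 0.0114 g 15.0 q [ 0.12  0.49 -0.74  1.92  0.41  0.9  -0.76]
```

```bash
python3 -m jog '{"jaw":[-1,-1,-1,-1,-1],"translation":[[0,-0.002,0],[0,-0.006,0],[0,-0.012,0],[0,-0.019,0],[0,-0.027,0]],"twist":[[0,0,0],[0,0,0],[0,0,0],[0,0,0],[0,0,0]]}' 15
python3 -m jog '{"jaw":[-1,-1,-1,-1,-1],"translation":[[0,-0.008,0],[0,-0.016,0],[0,-0.024,0],[0,-0.032,0],[0,-0.04,0]],"twist":[[0,0,0],[0,0,0],[0,0,0],[0,0,0],[0,0,0]]}'
python3 -m jog '{"jaw":[-1,-1,-1,-1,-1],"translation":[[0,-0.008,0],[0,-0.016,0],[0,-0.024,0],[0,-0.031,0],[0,-0.037,0]],"twist":[[0,0,0],[0,0,0],[0,0,0],[0,0,0],[0,0,0]]}'
python3 -m jog '{"jaw":[-1,-1,-1,-1,-1],"translation":[[0,-0.005,0],[0,-0.009,0],[0,-0.013,0],[0,-0.016,0],[0,-0.018,0]],"twist":[[0,0,0],[0,0,0],[0,0,0],[0,0,0],[0,0,0]]}'
python3 -c "
from h import *
go([.533,.1955,.0515],3.7)"
```

```text
time: 6.08
ee_pos: [0.5059, 0.1928, 0.0545]
tool_rot: [0.0, 0.685, 0.729, 0.0]
ft_force: [3.2, 1.5, 1.9]
width: 0.0116
grip_force: 15.0
time: 6.5
ee_pos: [0.4657, 0.1904, 0.0544]
tool_rot: [0.0, 0.685, 0.729, 0.0]
ft_force: [2.2, 3.3, 5.2]
width: 0.0116
grip_force: 15.0
time: 6.92
ee_pos: [0.4288, 0.1882, 0.0544]
tool_rot: [0.0, 0.685, 0.729, 0.0]
ft_force: [2.5, 5.2, 4.3]
width: 0.0116
grip_force: 15.0
time: 7.33
ee_pos: [0.411, 0.1872, 0.0544]
tool_rot: [-0.0, 0.685, 0.729, 0.0]
ft_force: [2.9, 5.7, 4.7]
width: 0.0115
grip_force: 15.0
t 7.33 at [0.411  0.1872 0.0544] shift [0.0007 0.1223 0.003 ] twist [ 0.03 -0.03 -0.13] F [2.9 5.7 4.7] w 0.0115 g 15.0 q [ 0.15  0.32 -0.82  2.16  0.33  0.79 -0.81]
```

```bash
for i in 1 2 3; do python3 -m jog '{"jaw":[-1,-1,-1],"translation":[[0,-0.001,0],[0.0003,-0.0025,0],[0.0003,-0.004,0]],"twist":[[0,0,0],[0,0,0],[0,0,0]]}' | egrep 'pos|force'; done
```

```text
ee_pos: [0.4073, 0.187, 0.0544]
ft_force: [2.6, 4.3, 5.1]
grip_force: 15.0
ee_pos: [0.4053, 0.187, 0.0546]
ft_force: [26.0, 2.1, -16.2]
grip_force: 15.0
ee_pos: [0.4029, 0.1869, 0.0547]
ft_force: [30.3, 1.8, -20.8]
grip_force: 15.0
```

```bash
python3 -m jog '{"jaw":[-0.28,-0.28,-0.28,-0.28,-0.28],"translation":[[0,0,0],[0,0,0],[0,0,0],[0,0,0],[0,0,0]],"twist":[[0,0,0],[0,0,0],[0,0,0],[0,0,0],[0,0,0]]}'|egrep 'pos|ft|width'
python3 -m jog '{"jaw":[-0.28,-0.28,-0.28,-0.28,-0.28],"translation":[[0,0.002,-0.015],[0,0.002,-0.04],[0,0.002,-0.07],[0,0.002,-0.11],[0,0.002,-0.15]],"twist":[[0,0,0],[0,0,0],[0,0,0],[0,0,0],[0,0,0]]}'|egrep 'pos|ft|width'
python3 -m jog '{"jaw":[-0.28,-0.28,-0.28,-0.28,-0.28],"translation":[[-0.04,0.002,0],[-0.08,0.01,0],[-0.12,0.02,0],[-0.16,0.03,0],[-0.2,0.04,0]],"twist":[[0,0,0],[0,0,0],[0,0,0],[0,0,0],[0,0,0]]}'|egrep 'pos|ft|width'
python3 -m jog '{"jaw":[-0.28,-0.28,-0.28,-0.28],"translation":[[-0.04,0.0,0],[-0.08,0.0,0],[-0.1,0.0,0],[-0.1,0.0,0]],"twist":[[0,0,0],[0,0,0],[0,0,0],[0,0,0]]}'|egrep 'pos|ft|width'
python3 - <<'E'
from h import *
a=read_camera("side");b=read_camera("top"); np.savez("side2.npz",**a);np.savez("top2.npz",**b)
A=cv2.resize(a["color"][170:290,150:270],(400,600)[:1]+(400,),interpolation=cv2.INTER_CUBIC)
B=cv2.resize(b["color"][130:250,150:270],(400,400),interpolation=cv2.INTER_CUBIC)
cv2.imwrite("pics/p6.png",np.hstack([A,B])[:,:,::-1])
E
```

```text
ee_pos: [0.3988, 0.1865, 0.054]
ft_force: [-1.4, 0.9, -1.3]
width: 0.0337
ee_pos: [0.4001, 0.1871, 0.2053]
ft_force: [0.5, -0.7, 0.7]
width: 0.0337
ee_pos: [0.4535, -0.0122, 0.2043]
ft_force: [1.0, 1.3, -0.1]
width: 0.0336
ee_pos: [0.4591, -0.1145, 0.2036]
ft_force: [0.4, 0.2, 1.6]
width: 0.0341
```

View pics/p6.png

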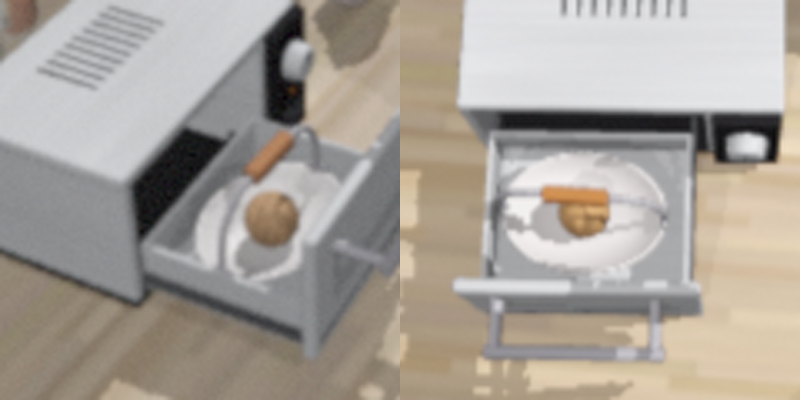

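The drawer is fully out. In the top view (right half) the orange grip is at full-image pixel (202,188). The rice ball is at about (205,194) and the dish rim ellipse surrounds it.

```bash
cat > meas.py <<'E'
from h import *
def grip(c,box,z,dbg=True):
    h=cv2.cvtColor(c["color"],cv2.COLOR_RGB2HSV); u0,v0,u1,v1=box
    R_,G,B=[c["color"][...,i].astype(int) for i in range(3)]
    m=((R_-B>60)&(R_-G>35)&(R_>90)); k=np.zeros_like(m);k[v0:v1,u0:u1]=1
    n,l,s,ce=cv2.connectedComponentsWithStats((m&k).astype(np.uint8)); i=1+s[1:,4].argmax()
    v,u=np.where(l==i); P=plane(c,np.c_[u,v],z)
    w,V=np.linalg.eigh(np.cov(P[:,:2].T)); a=V[:,1]*np.sign(V[1,1] or 1)
    return dict(px=s[i],c=ce[i],mean=P.mean(0),rect=rect(P),ang=np.degrees(np.arctan2(a[1],a[0])),cloud=np.median(cloud(c)[l==i],0))
def tri(a,pa,b,pb):
    o1,d1=ray(a,[pa]);o2,d2=ray(b,[pb]);d1,d2=d1[0]/np.linalg.norm(d1),d2[0]/np.linalg.norm(d2)
    s=np.linalg.lstsq(np.c_[d1,-d2],o2-o1,rcond=None)[0]; p,q=o1+s[0]*d1,o2+s[1]*d2; return (p+q)/2,np.linalg.norm(p-q)
E
python3 - <<'E'
from meas import *
a=load("side2.npz");b=load("top2.npz")
print("cams",-a["R"].T@a["t"],-b["R"].T@b["t"])
gb=grip(b,(180,170,225,205),.1115);ga=grip(a,(215,200,245,230),.1115);print(gb);print(ga)
print("tri",tri(a,ga["c"],b,gb["c"]))
for c,box,n in((b,(150,130,270,250),'t'),):
    im=c["color"].astype(int); m=((im.min(2)>175)).astype(np.uint8)
    X=cloud(c); m&=((X[...,2]<.075)&(X[...,2]>.035)&(abs(X[...,1]-.19)<.09)&(X[...,0]>.4)&(X[...,0]<.62)).astype(np.uint8)
    v,u=np.where(m); print("rim",len(u),rect(plane(c,np.c_[u,v],.0505)))
# ball: brown less saturated
for c,(u0,v0,u1,v1) in((b,(185,188,225,210)),(a,(220,222,245,250))):
    h=cv2.cvtColor(c["color"],cv2.COLOR_RGB2HSV)[v0:v1,u0:u1]; X=cloud(c)[v0:v1,u0:u1]
    m=(h[...,0]<25)&(h[...,1]>70)&(X[...,2]<.085)
    n,l,s,ce=cv2.connectedComponentsWithStats(m.astype(np.uint8)); i=1+s[1:,4].argmax()
    cen=np.array([u0+s[i,0]+(s[i,2]-1)/2,v0+s[i,1]+(s[i,3]-1)/2]); print("ball",s[i],ce[i]+[u0,v0],plane(c,[ce[i]+[u0,v0],cen],.0495))
    # sphere fit
    P=X[l==i]; A=np.c_[2*P,np.ones(len(P))]; x=np.linalg.lstsq(A,(P**2).sum(1),rcond=None)[0]; print("sph",x[:3],np.sqrt(x[3]+x[:3]@x[:3]))
E
```

```text
cams [0.11568821 0.83653973 0.75167598] [0.30674826 0.05296625 1.10424694]
{'px': array([193, 186,  19,  13, 170], dtype=int32), 'c': array([203.28235294, 191.18235294]), 'mean': array([0.52256598, 0.19687225, 0.1115    ]), 'rect': ((0.5201409459114075, 0.20023547112941742), (0.03247114643454552, 0.04821278899908066), 4.177758693695068), 'ang': np.float64(69.89314261991157), 'cloud': array([0.52640464, 0.19967987, 0.11285999])}
{'px': array([224, 210,  13,  13,  66], dtype=int32), 'c': array([230.3030303 , 216.13636364]), 'mean': array([0.52971688, 0.19900911, 0.1115    ]), 'rect': ((0.5295037627220154, 0.19801342487335205), (0.04995331913232803, 0.010647236369550228), 88.51017761230469), 'ang': np.float64(89.89823469783302), 'cloud': array([0.5253163 , 0.20549007, 0.11748665])}
tri (array([0.5261514 , 0.19830602, 0.11100311]), np.float64(0.007280007328734067))
rim 914 ((0.5305696129798889, 0.19639919698238373), (0.10124881565570831, 0.17377501726150513), 0.4348718523979187)
ball [ 13   3  15  10 115] [204.62608696 195.06956522] [[0.52519167 0.20095841 0.0495    ]
 [0.52404125 0.19979029 0.0495    ]]
sph [0.52899531 0.20040641 0.05440249] 0.01878549083596198
ball [  4   6  15  15 179] [231.06703911 235.10055866] [[0.52859367 0.20046675 0.0495    ]
 [0.52894041 0.20023005 0.0495    ]]
sph [0.52681073 0.20372442 0.05243632] 0.018878183428131187
```

```bash
python3 - <<'E'
from meas import *
b=load("top2.npz");a=load("side2.npz")
for c,(u0,v0,u1,v1) in((b,(180,170,225,205)),(a,(215,200,245,230))):
    im=c["color"].astype(int);X=cloud(c)
    for zz in(.095,.1):
        m=(im[...,0]-im[...,2]>60)&(X[...,2]>zz); k=np.zeros_like(m);k[v0:v1,u0:u1]=1;m&=k
        v,u=np.where(m);P=plane(c,np.c_[u,v],.1115);w,V=np.linalg.eigh(np.cov(P[:,:2].T));A=V[:,1]*np.sign(V[1,1])
        print(len(u),u.mean(),v.mean(),P.mean(0),rect(P),np.degrees(np.arctan2(A[1],A[0])),"cloud",X[m].mean(0), np.percentile(X[m][:,2],95))
    print()
# arch wire ends in top view: crop (495,195..) & (662,212)
E
```

```text
91 202.06593406593407 188.42857142857142 [0.52975143 0.20083642 0.1115    ] ((0.5297976732254028, 0.20101800560951233), (0.04906424134969711, 0.012512961402535439), 88.86683654785156) 88.81961650899925 cloud [0.52830472 0.19987369 0.11791185] 0.12178304353647568
91 202.06593406593407 188.42857142857142 [0.52975143 0.20083642 0.1115    ] ((0.5297976732254028, 0.20101800560951233), (0.04906424134969711, 0.012512961402535439), 88.86683654785156) 88.81961650899925 cloud [0.52830472 0.19987369 0.11791185] 0.12178304353647568

66 230.3030303030303 216.13636363636363 [0.52971688 0.19900911 0.1115    ] ((0.5295037627220154, 0.19801342487335205), (0.04995331913232803, 0.010647236369550228), 88.51017761230469) 89.89823469783302 cloud [0.52583413 0.20497649 0.11749421] 0.11988666013097454
66 230.3030303030303 216.13636363636363 [0.52971688 0.19900911 0.1115    ] ((0.5295037627220154, 0.19801342487335205), (0.04995331913232803, 0.010647236369550228), 88.51017761230469) 89.89823469783302 cloud [0.52583413 0.20497649 0.11749421] 0.11988666013097454
```

```bash
python3 -m jog '{"jaw":[-0.28,-0.28,-0.28,-0.28,-0.28],"translation":[[0.03,0.008,0],[0.065,0.018,0],[0.1,0.028,0],[0.135,0.038,0],[0.17,0.047,0]],"twist":[[0,0,1],[0,0,2],[0,0,3],[0,0,4],[0,0,4.6]]}'|egrep 'pos|ft|width'
python3 -c "
from h import *
go([.529,.2,.2],-1)"
```

```text
ee_pos: [0.4959, 0.0658, 0.2044]
ft_force: [0.8, 0.7, -0.9]
width: 0.0337
t 10.18 at [0.4959 0.0658 0.2044] shift [0.1348 0.0308 0.0044] twist [ 0.02  0.   -0.01] F [ 0.8  0.7 -0.9] w 0.0337 g 0.0 q [ 0.41  0.17 -0.74  1.91  0.13  1.11 -0.4 ]
```

```bash
python3 -m jog '{"jaw":[-0.28,-0.28,-0.28,-0.28,-0.28],"translation":[[0.03,0.008,0],[0.065,0.018,0],[0.1,0.026,0],[0.125,0.03,0],[0.134,0.031,0]],"twist":[[0,0,0],[0,0,0],[0,0,0],[0,0,0],[0,0,0]]}'|egrep 'pos|ft|width'
python3 -m jog '{"jaw":[-0.28,-0.28,-0.28,-0.28,-0.28],"translation":[[0,0,0.0],[0,0,0.02],[0,0,0.04],[0,0,0.055],[0,0,0.06]],"twist":[[0,0,0],[0,0,0],[0,0,0],[0,0,0],[0,0,0]]}'|egrep 'pos|ft|width'
python3 - <<'E'
from meas import *
go([.529,.2,.0565],-1)
c=read_camera("side"); np.savez("side3.npz",**c); X=cloud(c)
m=(abs(X[...,0]-.529)<.035)&(abs(X[...,1]-.2)<.02)&(X[...,2]>.13)&(X[...,2]<.25)
P=X[m]; print("finger lowest",np.percentile(P[:,2],[0,1,3]))
L=P[(P[:,2]<.23)]; print(len(L),L[:,0].min(),L[:,0].max(),np.median(L[:,1]))
for v in range(170,222,4): print(v,[tuple((X[v,u]*1000).round().astype(int).tolist()) for u in (220,224,228,232,236,240)])
E
```

```text
ee_pos: [0.5286, 0.2019, 0.2043]
ft_force: [-1.0, -1.4, 0.3]
width: 0.0338
ee_pos: [0.5284, 0.1944, 0.1422]
ft_force: [0.1, 0.0, -0.3]
width: 0.0338
t 11.02 at [0.5284 0.1944 0.1422] shift [0.0057 0.0007 0.0857] twist [-0.14  0.09 -0.08] F [ 0.1  0.  -0.3] w 0.0338 g 0.0 q [ 0.15  0.37 -0.76  1.85  0.29  1.04 -0.74]
finger lowest [0.17770524 0.17923923 0.18232991]
282 0.4973583279822908 0.5576413152896207 0.20209257472203856
170 [(551, 203, 243), (545, 195, 240), (622, 61, 138), (614, 53, 136), (508, 202, 257), (498, 202, 260)]
174 [(550, 204, 233), (546, 195, 229), (613, 75, 136), (604, 69, 135), (507, 205, 248), (498, 202, 249)]
178 [(552, 203, 220), (546, 195, 218), (604, 90, 135), (596, 82, 133), (508, 204, 237), (498, 202, 239)]
182 [(552, 203, 209), (545, 197, 208), (600, 97, 127), (587, 96, 131), (508, 204, 225), (500, 200, 225)]
186 [(553, 203, 197), (546, 198, 196), (600, 97, 114), (587, 97, 118), (508, 205, 215), (499, 202, 216)]
190 [(554, 203, 185), (545, 198, 185), (602, 95, 99), (587, 98, 106), (509, 203, 202), (499, 202, 204)]
194 [(623, 104, 82), (610, 103, 87), (601, 97, 87), (588, 97, 91), (507, 206, 193), (498, 203, 194)]
198 [(623, 105, 69), (612, 101, 71), (599, 100, 75), (588, 97, 77), (508, 205, 180), (589, 54, 48)]
202 [(624, 104, 54), (611, 103, 58), (599, 101, 62), (589, 96, 62), (588, 78, 50), (589, 53, 33)]
206 [(624, 106, 41), (597, 125, 65), (589, 118, 63), (589, 97, 49), (589, 76, 35), (590, 53, 17)]
210 [(616, 117, 38), (596, 128, 54), (587, 121, 52), (577, 117, 53), (524, 181, 120), (550, 118, 65)]
214 [(593, 152, 57), (594, 131, 43), (589, 119, 35), (526, 198, 119), (522, 185, 111), (553, 115, 48)]
218 [(595, 151, 42), (593, 133, 30), (527, 214, 118), (522, 204, 112), (565, 117, 30), (551, 118, 36)]
```

```bash
python3 -m jog '{"jaw":[-0.28,-0.28,-0.28,-0.28,-0.28],"translation":[[0.005,0.0,0.01],[0.005,0.0005,0.025],[0.005,0.0005,0.045],[0.005,0.0005,0.06],[0.005,0.0005,0.07]],"twist":[[0,0,0],[0,0,0],[0,0,0],[0,0,0],[0,0,0]]}'|egrep 'pos|ft|width'
python3 -m jog '{"jaw":[-0.28,-0.28,-0.28,-0.28,-0.28],"translation":[[0,0,0.005],[0,0,0.01],[0,0,0.014],[0,0,0.016],[0,0,0.016]],"twist":[[0,0,0],[0,0,0],[0,0,0],[0,0,0],[0,0,0]]}'|egrep 'pos|ft|width'
python3 -m jog '{"jaw":[-0.6,-0.62,-0.64,-0.66,-0.68],"translation":[[0,0,0],[0,0,0],[0,0,0],[0,0,0],[0,0,0]],"twist":[[0,0,0],[0,0,0],[0,0,0],[0,0,0],[0,0,0]]}' 4|egrep 'pos|ft|width|grip'
python3 -c "
from h import *
go([.529,.2,.0565],-1)"
```

```text
ee_pos: [0.5302, 0.201, 0.0734]
ft_force: [0.6, 0.5, 0.2]
width: 0.034
ee_pos: [0.5305, 0.2011, 0.0583]
ft_force: [0.2, 0.2, -0.4]
width: 0.0339
ee_pos: [0.5303, 0.2011, 0.0584]
ft_force: [-0.5, 0.5, -0.2]
width: 0.0149
grip_force: 0.5
t 12.32 at [0.5303 0.2011 0.0584] shift [-0.0012 -0.0013  0.0019] twist [ 0.   -0.   -0.05] F [-0.5  0.5 -0.2] w 0.0149 g 0.5 q [ 0.09  0.47 -0.71  1.92  0.39  0.9  -0.84]
```

```bash
python3 -m jog '{"jaw":[-0.72,-0.76,-0.8,-0.9,-1],"translation":[[0,0,0],[0,0,0],[0,0,0],[0,0,0],[0,0,0]],"twist":[[0,0,0],[0,0,0],[0,0,0],[0,0,0],[0,0,0]]}' 8|egrep 'pos|ft|width|grip'
python3 -m jog '{"jaw":[-1,-1,-1],"translation":[[0,0,0],[0,0,0],[0,0,0]],"twist":[[0,0,0],[0,0,0],[0,0,0]]}' 35|egrep 'pos|ft|width|grip'
python3 -m jog '{"jaw":[-1,-1,-1,-1,-1],"translation":[[0,0,-0.001],[0,0,-0.002],[0,0,-0.004],[0,0,-0.006],[0,0,-0.009]],"twist":[[0,0,0],[0,0,0],[0,0,0],[0,0,0],[0,0,0]]}'|egrep 'pos|ft|width|grip|rot'
python3 -m jog '{"jaw":[-1,-1,-1,-1,-1],"translation":[[0,0,-0.003],[0,0,-0.006],[0,0,-0.009],[0,0,-0.011],[0,0,-0.012]],"twist":[[0,0,0],[0,0,0],[0,0,0],[0,0,0],[0,0,0]]}'|egrep 'pos|ft|width|grip|rot'
python3 - <<'E'
from h import *
print(get_obs()["moment"])
a=read_camera("side"); np.savez("side4.npz",**a)
cv2.imwrite("pics/p7.png",cv2.resize(a["color"][165:275,170:280],(600,600),interpolation=cv2.INTER_CUBIC)[:,:,::-1])
E
```

```text
ee_pos: [0.5304, 0.2011, 0.0582]
ft_force: [-1.3, 0.1, 0.3]
width: 0.014
grip_force: 8.0
ee_pos: [0.5304, 0.2011, 0.0582]
ft_force: [-1.0, 0.6, 1.3]
width: 0.0137
grip_force: 35.0
ee_pos: [0.5303, 0.201, 0.0673]
tool_rot: [-0.0, 0.714, 0.701, -0.0]
ft_force: [0.1, 0.5, -3.6]
width: 0.0138
grip_force: 35.0
ee_pos: [0.5306, 0.2011, 0.0797]
tool_rot: [0.0, 0.714, 0.701, 0.0]
ft_force: [0.4, -0.3, -3.9]
width: 0.014
grip_force: 35.0
[-0.01457767 -0.07835164 -0.00159294]
```

View pics/p7.png

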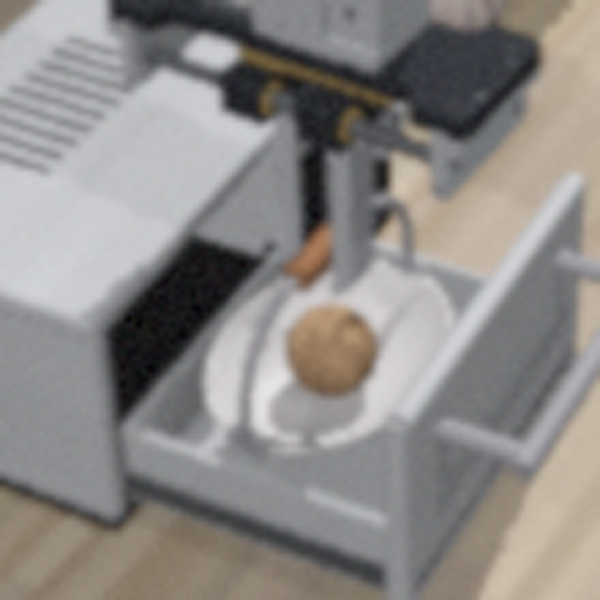

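The picture shows the dish lifted clear of the drawer floor, with the grip at crop (312,255) between the pads. The ball at (332,350) is in the middle of the dish. I'll lift on gently.

```bash
python3 -m jog '{"jaw":[-1,-1,-1,-1,-1],"translation":[[0,0,-0.002],[0,0,-0.005],[0,0,-0.01],[0,0,-0.017],[0,0,-0.025]],"twist":[[0,0,0],[0,0,0],[0,0,0],[0,0,0],[0,0,0]]}'|egrep 'pos|ft|rot'
python3 -m jog '{"jaw":[-1,-1,-1,-1,-1],"translation":[[0,0,-0.008],[0,0,-0.016],[0,0,-0.024],[0,0,-0.032],[0,0,-0.04]],"twist":[[0,0,0],[0,0,0],[0,0,0],[0,0,0],[0,0,0]]}'|egrep 'pos|ft|rot'
python3 -m jog '{"jaw":[-1,-1,-1,-1,-1],"translation":[[0,0,-0.008],[0,0,-0.016],[0,0,-0.024],[0,0,-0.032],[0,0,-0.038]],"twist":[[0,0,0],[0,0,0],[0,0,0],[0,0,0],[0,0,0]]}'|egrep 'pos|ft|rot'
python3 -m jog '{"jaw":[-1,-1,-1,-1,-1],"translation":[[0,0,-0.004],[0,0,-0.008],[0,0,-0.011],[0,0,-0.013],[0,0,-0.014]],"twist":[[0,0,0],[0,0,0],[0,0,0],[0,0,0],[0,0,0]]}'|egrep 'pos|ft|rot'
python3 -c "
from h import *
go([.46,-.188,.195],-1)"
```

```text
ee_pos: [0.5303, 0.2011, 0.1048]
tool_rot: [-0.0, 0.714, 0.701, -0.0]
ft_force: [-0.2, 0.1, -3.5]
ee_pos: [0.5304, 0.2011, 0.1452]
tool_rot: [0.0, 0.714, 0.701, 0.0]
ft_force: [0.5, -0.2, -2.6]
ee_pos: [0.5305, 0.2012, 0.1833]
tool_rot: [0.0, 0.714, 0.701, 0.0]
ft_force: [0.3, -0.2, -2.9]
ee_pos: [0.5304, 0.2011, 0.1963]
tool_rot: [-0.0, 0.714, 0.701, 0.0]
ft_force: [0.5, -0.9, -3.0]
t 15.53 at [0.5304 0.2011 0.1963] shift [-0.3903 -0.0632  0.0013] twist [-0.   -0.   -0.05] F [ 0.5 -0.9 -3. ] w 0.0135 g 35.0 q [ 0.17  0.32 -0.78  1.78  0.24  1.14 -0.71]
```

```bash
python3 -m jog '{"jaw":[-1,-1,-1,-1,-1],"translation":[[-0.001,-0.0002,0],[-0.003,-0.0005,0],[-0.006,-0.001,0],[-0.01,-0.0016,0],[-0.015,-0.0024,0]],"twist":[[0,0,0],[0,0,0],[0,0,0],[0,0,0],[0,0,0]]}'|egrep 'pos|ft'
python3 -m jog '{"jaw":[-1,-1,-1,-1,-1],"translation":[[-0.006,-0.001,0],[-0.013,-0.0021,0],[-0.021,-0.0034,0],[-0.03,-0.0048,0],[-0.04,-0.0065,0]],"twist":[[0,0,0],[0,0,0],[0,0,0],[0,0,0],[0,0,0]]}'|egrep 'pos|ft'
for i in 1 2 3 4 5; do python3 -m jog '{"jaw":[-1,-1,-1,-1,-1],"translation":[[-0.01,-0.0016,0],[-0.02,-0.0032,0],[-0.03,-0.0048,0],[-0.04,-0.0064,0],[-0.05,-0.008,0]],"twist":[[0,0,0],[0,0,0],[0,0,0],[0,0,0],[0,0,0]]}'|egrep 'pos|ft'; done
python3 -m jog '{"jaw":[-1,-1,-1,-1,-1],"translation":[[-0.01,-0.0016,0],[-0.02,-0.0032,0],[-0.03,-0.0048,0],[-0.04,-0.0064,0],[-0.049,-0.0078,0]],"twist":[[0,0,0],[0,0,0],[0,0,0],[0,0,0],[0,0,0]]}'|egrep 'pos|ft'
python3 -m jog '{"jaw":[-1,-1,-1,-1,-1],"translation":[[-0.008,-0.0013,0],[-0.015,-0.0024,0],[-0.021,-0.0034,0],[-0.026,-0.0042,0],[-0.03,-0.0048,0]],"twist":[[0,0,0],[0,0,0],[0,0,0],[0,0,0],[0,0,0]]}'|egrep 'pos|ft'
python3 -m jog '{"jaw":[-1,-1,-1,-1,-1],"translation":[[-0.003,-0.0005,0],[-0.005,-0.0008,0],[-0.006,-0.001,0],[-0.006,-0.001,0],[-0.006,-0.001,0]],"twist":[[0,0,0],[0,0,0],[0,0,0],[0,0,0],[0,0,0]]}'|egrep 'pos|ft'
python3 - <<'E'
from h import *
go([.46,-.188,.142],-91)
print(get_obs()["moment"])
b=read_camera("top");a=read_camera("side"); np.savez("top5.npz",**b); np.savez("side5.npz",**a)
A=cv2.resize(a["color"][110:230,240:360],(400,400),interpolation=cv2.INTER_CUBIC)
B=cv2.resize(b["color"][160:280,280:400],(400,400),interpolation=cv2.INTER_CUBIC)
cv2.imwrite("pics/p8.png",np.hstack([A,B])[:,:,::-1])
E
```

```text
ee_pos: [0.5276, 0.1857, 0.1961]
ft_force: [-0.5, -1.2, -3.8]
ee_pos: [0.5203, 0.1453, 0.1963]
ft_force: [0.6, -0.3, -3.4]
ee_pos: [0.5114, 0.0953, 0.1963]
ft_force: [0.2, -0.3, -4.0]
ee_pos: [0.5025, 0.0456, 0.1962]
ft_force: [-0.7, -0.3, -4.0]
ee_pos: [0.4936, -0.0043, 0.1962]
ft_force: [-0.4, -0.4, -3.4]
ee_pos: [0.4846, -0.0541, 0.1962]
ft_force: [0.8, 0.4, -3.6]
ee_pos: [0.4757, -0.104, 0.1962]
ft_force: [0.0, 0.6, -3.0]
ee_pos: [0.467, -0.153, 0.1962]
ft_force: [-1.1, -0.2, -4.0]
ee_pos: [0.4618, -0.1822, 0.1962]
ft_force: [-0.1, -0.3, -3.2]
ee_pos: [0.4608, -0.1875, 0.1962]
ft_force: [0.4, 0.1, -3.8]
t 19.7 at [ 0.4608 -0.1875  0.1962] shift [-0.0005 -0.0008  0.0542] twist [-0.000e+00 -1.000e-02  8.996e+01] F [ 0.4  0.1 -3.8] w 0.0136 g 35.0 q [ 0.77  0.15 -0.56  1.94  0.09  1.08  0.15]
[-0.07414922 -0.0658876  -0.01508242]
```

View pics/p8.png

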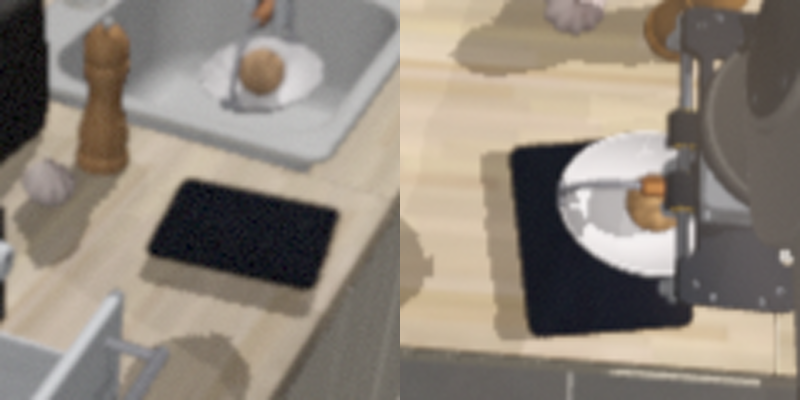

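```bash
python3 -m jog '{"jaw":[-1,-1,-1,-1,-1],"translation":[[0,0,0],[0,0,0],[0,0,0],[0,0,0.0005],[0,0,0.0014]],"twist":[[0,0,0.5],[0,0,1.5],[0,0,3],[0,0,5],[0,0,7.5]]}'|egrep 'pos|ft'
for i in 1 2 3 4; do python3 -m jog '{"jaw":[-1,-1,-1,-1,-1],"translation":[[0,0,0.0022],[0,0,0.0044],[0,0,0.0066],[0,0,0.0088],[0,0,0.011]],"twist":[[0,0,3],[0,0,6],[0,0,9],[0,0,12],[0,0,15]]}'|egrep 'pos|ft'; done
python3 -m jog '{"jaw":[-1,-1,-1,-1,-1],"translation":[[0,0,0.002],[0,0,0.0035],[0,0,0.005],[0,0,0.006],[0,0,0.007]],"twist":[[0,0,3],[0,0,6],[0,0,9],[0,0,12],[0,0,14.5]]}'|egrep 'pos|ft'
python3 -m jog '{"jaw":[-1,-1,-1,-1,-1],"translation":[[0,0,0],[0,0,0],[0,0,0],[0,0,0],[0,0,0]],"twist":[[0,0,2],[0,0,3.5],[0,0,5],[0,0,6],[0,0,6.9]]}'|egrep 'pos|ft|rot'
python3 -m jog '{"jaw":[-1,-1,-1,-1,-1],"translation":[[0,0,0],[0,0,0],[0,0,0],[0,0,0],[0,0,0]],"twist":[[0,0,0],[0,0,0],[0,0,0],[0,0,0],[0,0,0]]}'|egrep 'pos|ft|rot'
python3 - <<'E'
from h import *
go([.46,-.188,.1438],-90)
b=read_camera("top");a=read_camera("side"); np.savez("top6.npz",**b); np.savez("side6.npz",**a)
A=cv2.resize(a["color"][110:210,270:370],(400,400),interpolation=cv2.INTER_CUBIC)
B=cv2.resize(b["color"][160:280,280:400],(400,400),interpolation=cv2.INTER_CUBIC)
cv2.imwrite("pics/p9.png",np.hstack([A,B])[:,:,::-1])
E
```

```text
ee_pos: [0.4608, -0.1877, 0.1949]
ft_force: [0.2, -0.0, -3.4]
ee_pos: [0.4607, -0.1877, 0.1837]
ft_force: [0.0, 0.6, -2.4]
ee_pos: [0.4608, -0.1877, 0.1727]
ft_force: [0.5, -0.6, -2.5]
ee_pos: [0.4608, -0.1877, 0.1617]
ft_force: [-1.1, -0.3, -3.8]
ee_pos: [0.4608, -0.1876, 0.1507]
ft_force: [0.4, -0.0, -2.6]
ee_pos: [0.4608, -0.1876, 0.1437]
ft_force: [0.2, 0.1, -3.3]
ee_pos: [0.4608, -0.1876, 0.1438]
tool_rot: [-0.0, 1.0, -0.0, 0.0]
ft_force: [0.1, 0.3, -3.5]
ee_pos: [0.4607, -0.1877, 0.1438]
tool_rot: [-0.0, 1.0, 0.0, 0.0]
ft_force: [-0.5, 0.6, -3.6]
t 23.13 at [ 0.4607 -0.1877  0.1438] shift [-0.0007  0.0003 -0.    ] twist [-0.   -0.    0.06] F [-0.5  0.6 -3.6] w 0.014 g 35.0 q [ 0.61  0.19 -0.39  2.    0.09  0.96 -1.4 ]
```

View pics/p9.png

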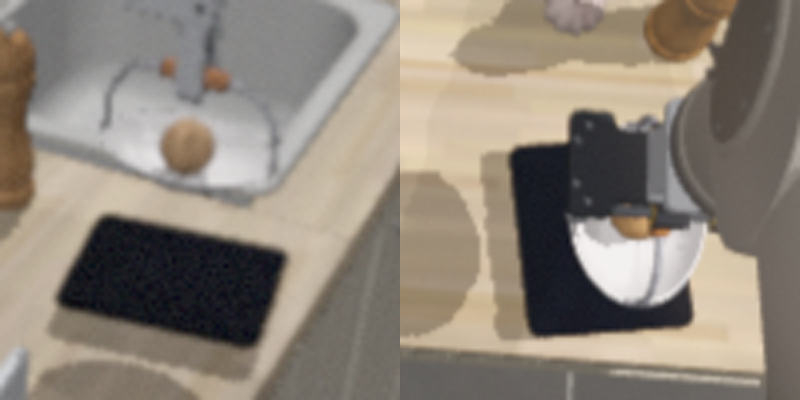

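The side view (left) shows the ball at crop (187,147), between the arch legs at (105,125) and (272,175). The grip pieces are at (168,67) and (217,79). The top view shows the dish over the slate. I'll check yaw, centring and height numerically.

```bash
python3 - <<'E'
from meas import *
a=load("side6.npz");b=load("top6.npz"); X=cloud(a)
im=a["color"].astype(int); z=X[...,2]
near=(abs(X[...,0]-.46)<.11)&(abs(X[...,1]+.188)<.11)
m=(im[...,0]-im[...,2]>50)&(z>.17)&(z<.23)&near
v,u=np.where(m);P=plane(a,np.c_[u,v],.197);w,V=np.linalg.eigh(np.cov(P[:,:2].T));d=V[:,1]*np.sign(V[0,1])
print("grip",len(u),P.mean(0),rect(P),"ang",np.degrees(np.arctan2(d[1],d[0])),"cloud",X[m].mean(0),X[m].min(0),X[m].max(0))
m=(im[...,0]-im[...,2]>40)&(z>.11)&(z<.165)&near
n,l,s,ce=cv2.connectedComponentsWithStats(m.astype(np.uint8));i=1+s[1:,4].argmax();Q=X[l==i]
A=np.c_[2*Q,np.ones(len(Q))];x=np.linalg.lstsq(A,(Q**2).sum(1),rcond=None)[0];print("ball",s[i],x[:3],np.sqrt(x[3]+x[:3]@x[:3]),"plane",plane(a,[ce[i]],.135))
# arch legs: dark thin pixels above rim
g=im.max(2); m=near&(z>.14)&(z<.2)&(im.max(2)-im.min(2)<40)&((X[...,0]>.50)|(X[...,0]<.42))
for sel in (X[...,0]>.5,X[...,0]<.42):
    Q=X[m&sel&(z<.18)]; print("leg",len(Q),np.median(Q,0) if len(Q) else '')
# arch legs at rim, side picks
print("leg pick",plane(a,[(296.2,140.5),(338,152.5)],.13))
m=near&(z>.095)&(z<.145)&(im.min(2)>120); Q=X[m]; print("dish",len(Q),Q.min(0),Q.max(0),np.percentile(Q,[2,98],axis=0))
# top: dish white
Xb=cloud(b); ib=b["color"].astype(int); m=(abs(Xb[...,0]-.46)<.11)&(abs(Xb[...,1]+.188)<.11)&(Xb[...,2]>.1)&(Xb[...,2]<.15)&(ib.min(2)>150)
v,u=np.where(m);P=plane(b,np.c_[u,v],.135);print("top dish",P.min(0),P.max(0), P[P[:,0].argmin()])
w=P[abs(P[:,0]-.44)<.006]; print("width at x=.44",w[:,1].min(),w[:,1].max(),w[:,1].mean())
E
```

```text
grip 22 [ 0.45218331 -0.18998632  0.197     ] ((0.46056047081947327, -0.18989858031272888), (0.021008813753724098, 0.048248231410980225), 89.18373107910156) ang -2.3424372190032248 cloud [ 0.44983769 -0.18280241  0.20086965] [ 0.43367623 -0.18881131  0.19581525] [ 0.48298322 -0.17858828  0.20560808]
ball [311 140  12  12 116] [ 0.45796391 -0.18210414  0.13989729] 0.016673540561228172 plane [[ 0.46123914 -0.19164247  0.135     ]]
leg 24 [ 0.52610394 -0.18658641  0.1601698 ]
leg 22 [ 0.3927541  -0.18518887  0.16096602]
leg pick [[ 0.53173512 -0.1980998   0.13      ]
 [ 0.39197502 -0.1956638   0.13      ]]
dish 530 [ 0.38794014 -0.23997297  0.10760794] [ 0.52935143 -0.13301615  0.14409167] [[ 0.39349717 -0.23772748  0.11512254]
 [ 0.52498882 -0.13851676  0.1405297 ]]
top dish [ 0.39382654 -0.2388915   0.135     ] [ 0.53230399 -0.14035479  0.135     ] [ 0.39382654 -0.17910085  0.135     ]
width at x=.44 -0.23638884401782162 -0.14041754275558935 -0.18780275976469005
```

```bash
python3 -m jog '{"jaw":[-1,-1,-1,-1,-1],"translation":[[0,0,0],[0,0,0],[0,0,0],[0,0,0],[0,0,0]],"twist":[[0,0,0],[0,0,0],[0,0,0],[0,0,0],[0,0,0]]}'|egrep 'time|pos|grip'
python3 -c "
from station import hand_in
print(hand_in())"
```

```text
time: 23.65
ee_pos: [0.4607, -0.1877, 0.1438]
grip_force: 35.0
the job is handed in; nothing more can be done
None
```

I handed the job in at 23.7 s: drawer pulled to its stop and left open, dish held still and level about 10 cm above the slate's centre, handle within about 1° of front to back, rice ball in the middle and untouched. I kept clear of the mill, garlic and lemon but did not re-measure them, and the hand-in gave no verdict.

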